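Hook the fixings box out from under the TV rack and clip it shut

TASK

The fixings box has been pushed back under the wire rack with its clips undone. Take the shutter hook, drop its end into the box's handle and drag the box right out in front of the rack, without the gripper touching the box before it is out; lay the hook down flat on the cabinet top away from the box, and fold all four clips fully down against the sides of the box. Keep the box standing on its base and leave everything else where it lies.

Things in the scene. Friction and masses are not known exactly. Their poses are not given: they have to be found in the camera images.
- rack: Fixed riser of white steel wire, 298 mm deep (own x), 388 mm wide (own y); own -x is its open front. Origin on the cabinet top under its centre. Wire deck 120 to 130 mm up, a set-top box and a small clock on its back half (to 180 mm). Four legs 8 mm thick at x = +-145, y = +-190 mm, a cross wire 30 mm up along the back.
- box: Loose clip-lid fixings box, 0.3 to 0.7 kg: white tub 160 x 110 x 50 mm (own x, y, z), white lid 166 x 116 mm seated on it from 50 to 63 mm up, not removable. Origin at the centre of its underside, z up. A grey D-handle stands out from its -x end, two grey clip flaps hang on each long lid edge.
- handle_gap (a point): Middle of the opening of the box's D-handle (box x -98, y 0, z 36 mm). The handle is a level bar 8 mm thick at box x -116, z 36 mm, 72 mm long along y, with an 8 mm arm to the end wall at y = +-36 mm. Open above and below; seen from above 29 mm clear (box x) between lid edge and bar.
- hook: Loose shutter pull hook, 0.16 kg. Wooden handle 130 x 28 x 44 mm (own x, y, z) standing on its 28 mm wide bottom; origin at the centre of the handle's underside, z up. A 7 mm steel rod leaves the handle's +x end 34 mm up, runs level to x = 235 mm and bends straight down to z = 0, so the hook points down as it lies, 30 mm deep below the rod.
- hook_grip (a point): Place to grip the hook from above, across the handle's 28 mm width, close to its balance point (hook x 30, y 0, z 24 mm).
- hook_tip (a point): Lower end of the hook's downturned steel (hook x 235, y 0, z 3.5 mm).
- chime: Loose doorbell chime receiver, white plastic, 95 x 75 x 29 mm (own x, y, z), lying with its round press button upward. Origin centre of underside. Bystander.
- dish: Loose white ceramic dish, 100 mm across, 28 mm high, with spare screws in it. Origin centre of underside. Bystander.
- hinge: Loose steel hinge lying opened flat, 76 x 66 x 10 mm. Origin centre of underside. Bystander.
- wall_hook: Loose green plastic wall hook lying on its plate, 62 x 34 x 28 mm. Origin centre of underside. Bystander.
- remote: Loose black TV remote, 160 x 44 x 19 mm (own x, y, z). Origin centre of underside. Bystander.
- mug: Loose white ceramic mug, 76 mm across, 85 mm high, its handle standing out about 30 mm more on its own +y side. Origin centre of underside. Bystander.
- adapter: Loose black power adapter under the rack beside the box, 85 x 42 x 30 mm (own x, y, z). Origin centre of underside. Bystander.
- clip_front_left (a joint): Clip flap on the box's +y long lid edge, front one, centred at box x -42 mm. Rad: 0 = folded right down flat along the tub's side, 1.57 = straight out level, 2.4 = upper stop. Hinge line along box x at y +59.5, z 56 mm. Flap 44 mm long, 28 mm from hinge to free edge, 3 mm thick. Stiff hinge: stays where left, about 0.6 N at the free edge moves it.
- clip_back_left (a joint): Clip flap on the box's +y long lid edge, back one, centred at box x +42 mm. Rad: 0 = folded right down flat along the tub's side, 1.57 = straight out level, 2.4 = upper stop. Hinge line along box x at y +59.5, z 56 mm. Flap 44 mm long, 28 mm from hinge to free edge, 3 mm thick. Stiff hinge: stays where left, about 0.6 N at the free edge moves it.
- clip_front_right (a joint): Clip flap on the box's -y long lid edge, front one, centred at box x -42 mm. Rad: 0 = folded right down flat along the tub's side, 1.57 = straight out level, 2.4 = upper stop. Hinge line along box x at y -59.5, z 56 mm. Flap 44 mm long, 28 mm from hinge to free edge, 3 mm thick. Stiff hinge: stays where left, about 0.6 N at the free edge moves it.
- clip_back_right (a joint): Clip flap on the box's -y long lid edge, back one, centred at box x +42 mm. Rad: 0 = folded right down flat along the tub's side, 1.57 = straight out level, 2.4 = upper stop. Hinge line along box x at y -59.5, z 56 mm. Flap 44 mm long, 28 mm from hinge to free edge, 3 mm thick. Stiff hinge: stays where left, about 0.6 N at the free edge moves it.
Things that resemble listed ones, but are neither listed nor needed, are in the scene too. Leave any purple look-alike of the box alone.

How it is judged:
By the outcome, as a careful person would: the job done as asked, in the order asked, and still so for the second after the job is handed in, with the robot touching nothing.
It also fails if it takes over 72 s, if anything falls off the work surface, if the arm or the gripper's body presses on something with over 40 N, if the wrist force passes 120 N, or if a joint passes its speed limit or range.

ROBOT

A 6-joint arm with a two-finger parallel gripper is mounted at the origin on the work surface. World frame = base frame: x ahead of the robot, y to its left, z up, the work surface at z = 0. Lengths are in m, angles in degrees, forces in N, time in s.
With the tool pointing down it reaches from about 0.35 to 0.925 m from the base axis. Payload 6.4 kg.
Tool frame: the origin (TCP) lies midway between the tips of the shut fingers; the grasp point (between the pads) lies 19 mm behind it; z points along the fingers, y is the line along which they close (so a half turn about z gives the same grasp; the last joint's range is limited). The gripper opens to 94 mm and grips with 3 to 60 N. Pads are 16 mm wide; open, the fingers measure 119 mm over their backs; the gripper's body (75 mm by 177 mm) begins 78 mm behind the grasp point.
Start: joints at [-74.605, 14.043, 89.255, -0, 76.702, -9.975], TCP at [0.279, -0.587, 0.205] pointing down, gripper open.
Joint ranges: [-179.41, 179.41], [-58.25, 129.5], [7.25, 145.43], [-54.29, 234.29], [11.92, 165.04], [-157.13, 157.13]. Speed limits (degrees/s): [147.25, 147.25, 180, 180, 180, 180].

INTERFACE

Orientations are given as a 3x3 rotation matrix whose columns are the frame's x, y, z axes.
In Python, from cell import env gives the robot as it stands.
- The arm moves only by the shell command python3 -m creep 'ROWS' [FORCE]. ROWS is JSON, a list that holds one entry, the list of rows, each a list of 7 numbers: the opening, from 0 (shut) to 1 (fully open), then the shift along the tool's x, y, z in cm, then the turn, a rotation vector about the tool's x, y, z in degrees. In form: [[[hand, x, y, z, ax, ay, az], ...]]. A call has 1 to 20 rows; each row is the pose to reach, as a shift and turn from the pose commanded when the call began, along the tool's axes at that moment; what a row does not reach only later rows make up. A row lasts 1/8 s, in which the tool goes at most 62.5 mm and 10.7 degrees, less where a joint would pass 70% of its speed; a pose out of reach is approached as far as the arm can. A call with a gripper value outside its range is refused whole. The fingers move at their own pace and stop on an object; FORCE is the grip in N (left out, the last holds). Time passes only in rows, so rows that repeat a pose let the fingers close. It gives the time, the measured TCP pose, the force, the opening and the grip force at its end, in the units of the state.
- env.sense(): the state, without advancing time (a new reading comes with each control period).
- env.get_image(name): name is "side" or "top"; returns the picture (384x512x3 uint8, red, green, blue); there is no depth.
- env.camera_params(name): a dict with "fov_y" (degrees; the focal length in pixels is half the picture's height over the tangent of half this angle, whatever the lens; pixels are square), "cx", "cy" (the principal point, pixels), "extrinsics" (4x4, takes a point from camera to world coordinates). Camera axes: x right, y down, z forward; pixel columns grow to the right and rows downward; lengths in m; the calibration is good to about 2 mm. A picture is of the moment at which its call begins. camera_params takes no time and is no camera call.
- env.finish_job(): hands the job in; it is judged then, once.
Trained networks look in the newest picture that a camera, given by its name, has taken for a name from the list of things; names that differ only in an ending like _2 or _b are one class to them, and where a whole thing is asked for, a point or a joint stands for the part that bears it (a point fixed in the world has none). Each returns a list of dicts, best first, with "score" (0 to 1); they miss things now and then, are a little off and sometimes report something else, mostly with a low value. They report only what shows in the picture. A call takes as long as a camera call. They do not tell look-alikes from the thing itself.
- env.find_in(camera, target): "at" ([x, y, z] in m, in world coordinates, good to about 4 mm: the middle of the surface that is visible of it).
The state is a dict: "time_s": time; "qpos": joint angles; "dq": joint speeds; "joint_efforts": joint torques, N m; "ee_pos": TCP position; "tcp_rot": TCP orientation; "wrist_force": force on the tool from outside, world axes, zero at the start; "moment": the same for the moment, N m; "gripper_width": finger opening in m; "finger_force": force on a finger pad.
Only numpy, scipy, OpenCV 4.12 (cv2) and the standard library are available. Lean on these libraries where they do the work, as an engineer would, in place of code of your own. Each camera call takes 0.05 s, during which the arm holds its last target. There are 200 camera calls.

## Working session

There is one attempt and no reset: what is moved stays moved. The work goes in short steps, Python scripts to look and compute and a shell command to move; the robot and the scene stay as the last step left them, time stands still between calls to the robot, and variables do not carry over. Pictures are saved under pics/ and viewed, at most 10 in all, crops included, and the job is handed in when it is done.

```bash
ls; mkdir -p pics
python3 - <<'E'
from cell import env
import cv2,numpy as np
for n in ("side","top"):
    im=env.get_image(n); cv2.imwrite(f"pics/{n}0.png",im[:,:,::-1])
    p=env.camera_params(n); print(n,p["fov_y"],p["cx"],p["cy"],np.round(p["extrinsics"],3).tolist())
    K=np.linalg.inv(p["extrinsics"]); f=192/np.tan(np.radians(p["fov_y"]/2))
    for t in ["rack","box","handle_gap","hook","hook_grip","hook_tip","chime","dish","hinge","wall_hook","remote","mug","adapter","clip_front_left","clip_front_right","clip_back_left","clip_back_right"]:
        for d in env.find_in(n,t)[:3]:
            c=K@np.r_[d["at"],1]; print(t,round(d["score"],2),np.round(d["at"],3).tolist(),[round(p["cx"]+f*c[0]/c[2]),round(p["cy"]+f*c[1]/c[2])])
print(env.sense())
E
```

```text
pics
side 53.59604007235002 253.8702376392281 193.67967560591237 [[0.993, -0.074, 0.087, 0.393], [-0.113, -0.523, 0.845, -1.116], [-0.017, -0.849, -0.528, 0.768], [0.0, 0.0, 0.0, 1.0]]
rack 0.97 [0.555, 0.38, 0.133] [255, 134]
box 0.59 [0.571, 0.338, 0.06] [260, 153]
box 0.54 [0.28, 0.344, 0.052] [191, 159]
handle_gap 0.77 [0.28, 0.347, 0.049] [191, 159]
handle_gap 0.6 [0.575, 0.337, 0.06] [261, 153]
handle_gap 0.48 [0.488, -0.383, 0.046] [263, 278]
hook 0.56 [0.488, -0.381, 0.048] [263, 277]
hook 0.23 [0.556, 0.38, 0.132] [255, 134]
hook_grip 0.88 [0.489, -0.382, 0.043] [263, 278]
hook_tip 0.96 [0.485, -0.379, 0.045] [262, 277]
chime 0.59 [0.367, 0.117, 0.027] [213, 190]
dish 0.77 [0.693, 0.076, 0.017] [301, 192]
hinge 0.87 [0.391, -0.374, 0.006] [227, 289]
hinge 0.57 [0.387, -0.071, 0.059] [220, 211]
hinge 0.31 [0.646, -0.089, 0.01] [298, 220]
wall_hook 0.56 [0.646, -0.088, 0.005] [297, 221]
wall_hook 0.53 [0.485, -0.384, 0.05] [262, 277]
remote 0.98 [0.575, -0.381, 0.021] [295, 281]
mug 0.9 [0.386, -0.07, 0.061] [220, 210]
adapter 0.59 [0.422, 0.318, 0.028] [225, 164]
top 51.53262
[... 1346 characters left out ...]
7.67010098e+01, -9.97572472e+00]), 'dq': array([-0.00885762,  0.02478439,  0.07259745, -0.03732607, -0.10243356,
        0.05347137]), 'joint_efforts': array([-6.37488265e-04, -4.15823758e+01, -3.14869595e+01,  6.85136346e-02,
        2.89143773e-02, -1.36162680e-05]), 'ee_pos': array([ 0.27850192, -0.58730993,  0.20542035]), 'tcp_rot': array([[ 9.03556338e-01,  4.28469303e-01, -1.93956830e-05],
       [ 4.28469304e-01, -9.03556337e-01,  4.89004252e-05],
       [ 3.42723888e-06, -5.24947439e-05, -9.99999999e-01]]), 'wrist_force': array([-0.48015126, -0.05367932,  0.85680915]), 'moment': array([ 0.00891567, -0.01283113,  0.04266231]), 'finger_force': 0.0, 'gripper_width': 0.09390263485578353}
```

View pics/top0.png

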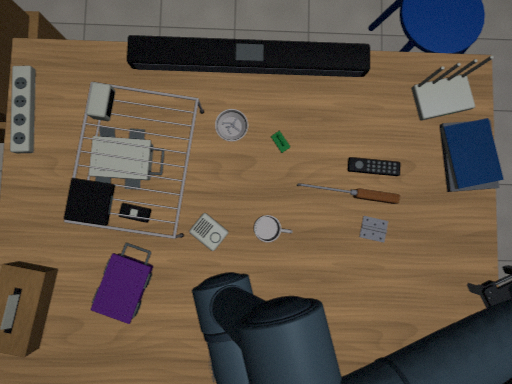

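View pics/side0.png

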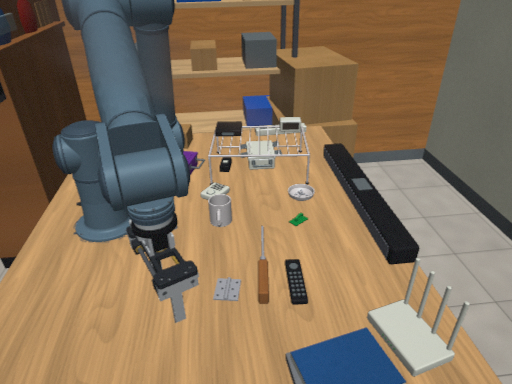

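The top picture shows the rack at (140,160), with its open front to the right. The white box is under it at (122,158) with its handle at (160,162). The hook runs from its handle at (380,196) to its tip at (298,185).

Candidates:
- **Box:** white at (122,158), or the purple look-alike at (122,288). I choose the white one.
- **Hook:** only the wood-handled rod at (368,194) fits.

I'll check both choices in close crops.

Run:
```python
import cv2,numpy as np
t=cv2.imread("pics/top0.png")
a=cv2.resize(t[75:245,55:215],None,fx=3.5,fy=3.5,interpolation=cv2.INTER_CUBIC) #560x595
b=cv2.resize(t[175:210,290:405],None,fx=2,fy=2,interpolation=cv2.INTER_CUBIC)
a=a[:, :]; c=np.zeros((595,800,3),np.uint8); c[:a.shape[0],:560]=a; c[:b.shape[0],565:565+b.shape[1]]=b
s=cv2.imread("pics/side0.png")[110:190,200:317]; s=cv2.resize(s,None,fx=2,fy=2); c[100:260,565:565+234]=s
s=cv2.imread("pics/side0.png")[220:305,210:310]; s=cv2.resize(s,None,fx=2.3,fy=2.3); c[280:280+s.shape[0],565:565+230]=s[:,:230]
cv2.imwrite("pics/crop1.png",c)
```

```text
(no output)
```

View pics/crop1.png

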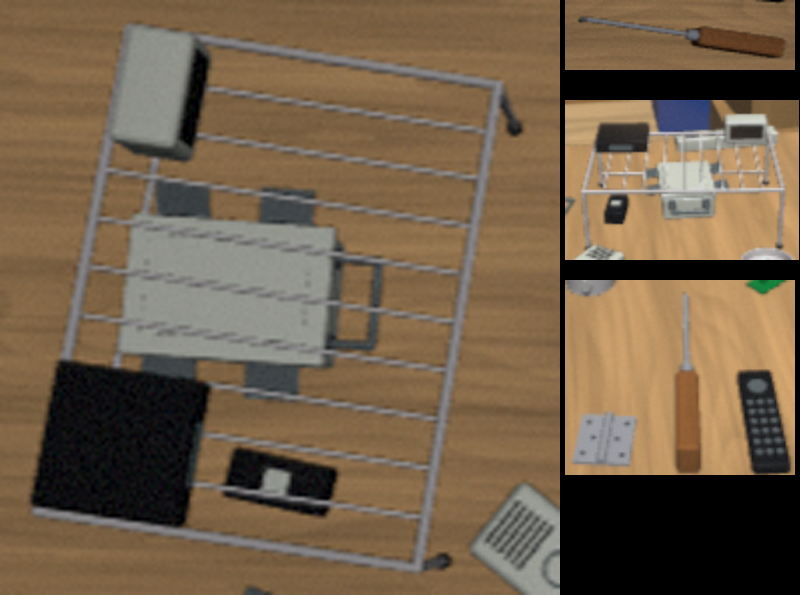

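```bash
cat > h.py <<'E'
import numpy as np,cv2
from cell import env
def ray(n,u,v,z):
    p=env.camera_params(n); E=np.array(p["extrinsics"]); f=192/np.tan(np.radians(p["fov_y"]/2))
    d=E[:3,:3]@[(u-p["cx"])/f,(v-p["cy"])/f,1]; o=E[:3,3]; return o+d*(z-o[2])/d[2]
def proj(n,X):
    p=env.camera_params(n); f=192/np.tan(np.radians(p["fov_y"]/2))
    c=np.linalg.inv(p["extrinsics"])@np.r_[X,1]; return np.array([p["cx"]+f*c[0]/c[2],p["cy"]+f*c[1]/c[2]])
E
python3 - <<'E'
from h import *
A=lambda u,v,z:ray("top",(u+.5)/3.5-.5+55,(v+.5)/3.5-.5+75,z)
B=lambda u,v,z:ray("top",(u-565+.5)/2-.5+290,(v+.5)/2-.5+175,z)
r=lambda t,x:print(t,np.round(x,4).tolist())
C=[A(*q,.063) for q in [(137,213),(335,228),(330,365),(122,352)]]
for c in C:r("lid",c)
cb=np.mean(C,0);r("lid centre",cb)
ax=(C[1]+C[2]-C[0]-C[3]);r("box -x yaw",np.degrees(np.arctan2(ax[1],ax[0])))
for q in [(380,263),(375,349),(377,306)]:r("bar",A(*q,.038))
R=[A(*q,.13) for q in [(130,28),(500,86),(420,568),(35,510)]]
for c in R:r("rack",c)
r("rackfront yaw",np.degrees(np.arctan2(*(R[1]-R[2])[[1,0]])))
for q in [(515,128),(445,561)]:r("rack foot",A(*q,.0))
t=B(581,19,.034);s=B(695,35,.034);e=B(784,47,.03)
for x in (t,s,e):r("hook",x)
d=t-B(784,48,.034);r("hook yaw",np.degrees(np.arctan2(d[1],d[0])));r("len",np.linalg.norm(d))
for n in("side",):
  c=lambda u,v,z:ray(n,(u-565+.5)/2.3-.5+210,(v-280+.5)/2.3-.5+220,z)
  for q in[(685,293,.034),(687,368,.04),(687,470,.022)]:r("hookside",c(*q))
E
```

```text
lid [0.639, 0.4583, 0.063]
lid [0.6315, 0.297, 0.063]
lid [0.5184, 0.2956, 0.063]
lid [0.5244, 0.4635, 0.063]
lid centre [0.5783, 0.3786, 0.063]
box -x yaw -92.357
bar [0.6077, 0.2642, 0.038]
bar [0.5352, 0.2651, 0.038]
bar [0.5713, 0.2651, 0.038]
rack [0.7715, 0.4466, 0.13]
rack [0.7349, 0.158, 0.13]
rack [0.3596, 0.2044, 0.13]
rack [0.3963, 0.4949, 0.13]
rackfront yaw -7.0484
rack foot [0.737, 0.1601, 0.0]
rack foot [0.3596, 0.2058, 0.0]
hook [0.5173, -0.1337, 0.034]
hook [0.4981, -0.3031, 0.034]
hook [0.4841, -0.4376, 0.03]
hook yaw 83.4016
len 0.3043
hookside [0.5176, -0.1372, 0.034]
hookside [0.4988, -0.2993, 0.04]
hookside [0.4792, -0.4457, 0.022]
```

```bash
cat >> h.py <<'E'
def shift(*targets):
    s=env.sense();R=np.array(s["tcp_rot"])
    for t in targets: print(t,"->",np.round(R.T@(np.array(t)-s["ee_pos"])*100,2).tolist())
    print("yaw x",round(np.degrees(np.arctan2(R[1,0],R[0,0])),2),"t",s["time_s"])
E
python3 -m creep '[[[0.5,3.7,-1.6,1.3,0,0,-7],[0.5,7.5,-3.3,2.6,0,0,-14.5],[0.5,11.2,-4.9,3.9,0,0,-22],[0.5,15,-6.5,5.2,0,0,-29],[0.5,18.7,-8.2,6.5,0,0,-36],[0.5,22.5,-9.8,8,0,0,-43.5],[0.5,26.2,-11.5,10,0,0,-51],[0.5,30,-13.1,12,0,0,-58],[0.5,30,-13.1,12,0,0,-58],[0.5,30,-13.1,12,0,0,-58]]]' 30
python3 - <<'E'
from h import *
cv2.imwrite("pics/top1.png",cv2.resize(env.get_image("top")[140:260,230:440],None,fx=3,fy=3)[:,:,::-1])
shift((.494,-.34,.006))
E
```

```text
time_s: 3.05
ee_pos: [0.4935, -0.3411, 0.086]
tcp_rot: [[0.116, 0.993, 0.0], [0.993, -0.116, -0.001], [-0.001, 0.001, -1.0]]
wrist_force: [0.5, 0.8, -0.3]
gripper_width: 0.0472
finger_force: 0.0
(0.494, -0.34, 0.006) -> [0.18, 0.03, 8.04]
yaw x 83.28 t 3.1
```

View pics/top1.png

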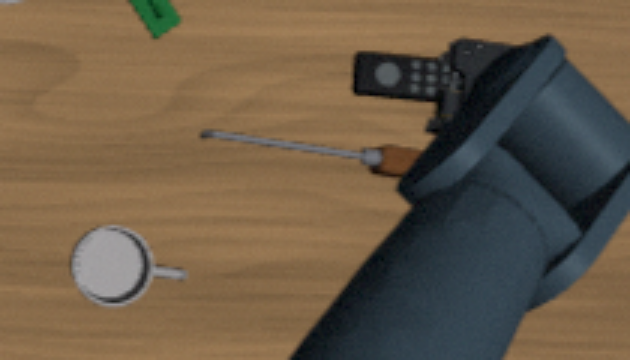

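The gripper stands over the wooden handle. The rod runs from the handle to its tip at crop (205,133), which is about (298,184) in the full picture, so the hook has not moved. Next I descend, grip and lift.

```bash
python3 -m creep '[[[0.5,0.1,0,3,0,0,0],[0.5,0.1,0,6,0,0,0],[0.5,0.1,0,8,0,0,0],[0.5,0.1,0,8,0,0,0],[0.15,0.1,0,8,0,0,0],[0.1,0.1,0,8,0,0,0],[0.1,0.1,0,8,0,0,0],[0.1,0.1,0,8,0,0,0],[0.1,0.1,0,8,0,0,0]]]' 30
python3 -m creep '[[[0.1,0,0,-1,0,0,0],[0.1,0,0,-3,0,0,0],[0.1,0,0,-5,0,0,0],[0.1,0,0,-7,0,0,0],[0.1,0,0,-7,0,0,0],[0.1,0,0,-7,0,0,0]]]'
python3 - <<'E'
from h import *
cv2.imwrite("pics/lift.png",np.hstack([cv2.resize(env.get_image("side")[190:310,200:330],None,fx=3,fy=3),cv2.resize(env.get_image("top")[140:260,270:400],None,fx=3,fy=3)])[:,:,::-1])
shift()
E
```

```text
time_s: 4.22
ee_pos: [0.494, -0.3401, 0.0068]
tcp_rot: [[0.115, 0.993, 0.001], [0.993, -0.115, -0.001], [-0.001, 0.001, -1.0]]
wrist_force: [-1.4, 0.2, 6.1]
gripper_width: 0.0277
finger_force: 30.0
time_s: 4.97
ee_pos: [0.4933, -0.3391, 0.0752]
tcp_rot: [[0.115, 0.993, -0.0], [0.993, -0.115, 0.0], [0.0, -0.0, -1.0]]
wrist_force: [0.3, -0.1, -1.9]
gripper_width: 0.028
finger_force: 30.0
yaw x 83.37 t 5.075
```

View pics/lift.png

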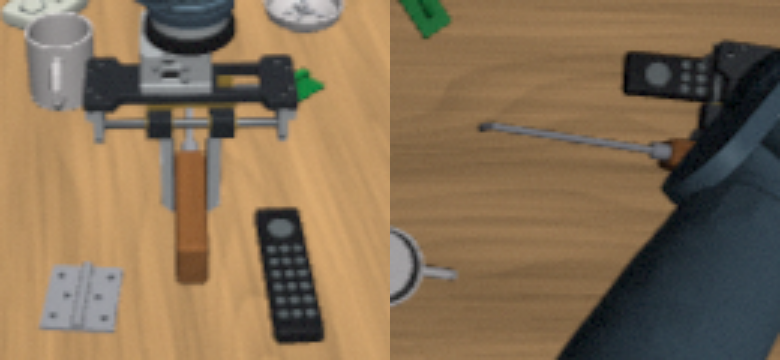

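The hook hangs level in the grip, with its rod end at crop (487,127), which is about (302,182) in the top picture. I'll move its end in under the deck, above the handle gap, and look again.

```bash
python3 -m creep '[[[0.1,2,0,0.5,0,0,0],[0.1,6,0.1,1.3,0,0,0],[0.1,10,0.2,1.3,0,0,0],[0.1,14.5,0.3,1.3,0,0,0],[0.1,19,0.4,1.3,0,0,0],[0.1,23.5,0.5,1.3,0,0,0],[0.1,28,0.6,1.3,0,0,0],[0.1,32,0.7,1.3,0,0,0],[0.1,36,0.8,1.3,0,0,0],[0.1,39,0.8,1.3,0,0,0],[0.1,41,0.8,1.3,0,0,0],[0.1,42,0.8,1.3,0,0,0],[0.1,42,0.8,1.3,0,0,0],[0.1,42,0.8,1.3,0,0,0]]]'
python3 - <<'E'
from h import *
t=env.get_image("top")[125:200,80:220];s=env.get_image("side")[100:210,190:330]
a=cv2.resize(t,None,fx=5.5,fy=5.5,interpolation=cv2.INTER_CUBIC)
c=np.zeros((600,800,3),np.uint8);c[:a.shape[0],:a.shape[1]]=a
b=cv2.resize(s,None,fx=1.6,fy=1.6);c[415:415+b.shape[0],:b.shape[1]]=b
cv2.imwrite("pics/over.png",c[:,:,::-1])
shift()
E
```

```text
time_s: 6.82
ee_pos: [0.55, 0.0761, 0.0624]
tcp_rot: [[0.116, 0.993, -0.0], [0.993, -0.116, -0.0], [-0.0, -0.0, -1.0]]
wrist_force: [-0.3, -0.1, -1.8]
gripper_width: 0.0283
finger_force: 30.0
yaw x 83.3 t 6.925
```

View pics/over.png

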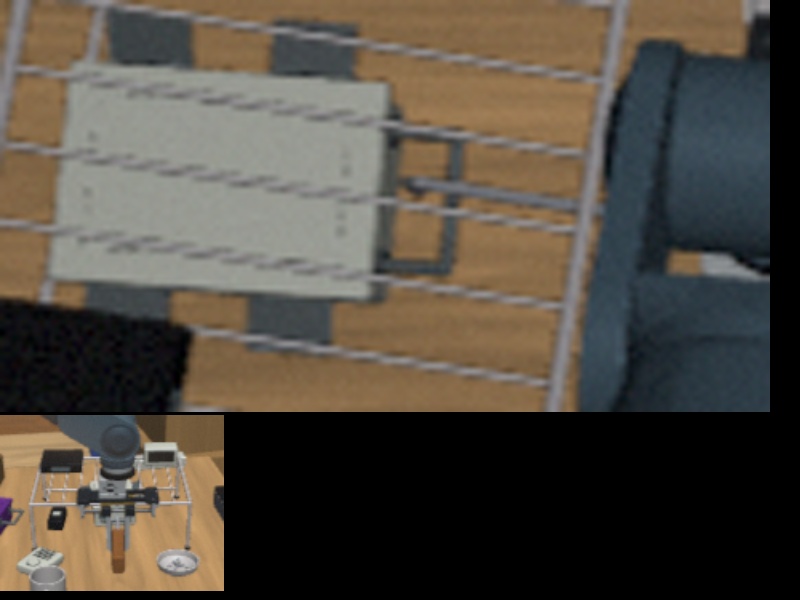

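The rod end is at crop (403,184), the bar at (452,205) and the lid edge at (387,190). I'll compare these in world coordinates.

Run:
```python
from h import *
A=lambda u,v,z:np.round(ray("top",(u+.5)/5.5-.5+80,(v+.5)/5.5-.5+125,z),4)
print("tip end",A(400,184,.09),"shank",A(410,185,.09),"bar",A(459,140,.038),A(447,270,.038),"lid",A(390,82,.063),A(380,298,.063))
```

```text
tip end [0.5747 0.2825 0.09  ] shank [0.5744 0.2774 0.09  ] bar [0.6069 0.2647 0.038 ] [0.5371 0.2679 0.038 ] lid [0.6323 0.2966 0.063 ] [0.5189 0.2963 0.063 ]
```

```bash
python3 -m creep '[[[0.1,0.3,-0.1,0,0,0,0],[0.1,0.3,-0.1,1,0,0,0],[0.1,0.3,-0.1,2,0,0,0],[0.1,0.3,-0.1,3,0,0,0],[0.1,0.3,-0.1,4,0,0,0],[0.1,0.3,-0.1,4.1,0,0,0],[0.1,0.3,-0.1,4.1,0,0,0]]]'
python3 -m creep '[[[0.1,-0.5,0,0,0,0,0],[0.1,-1.2,0,0,0,0,0],[0.1,-2,0,0,0,0,0],[0.1,-3,0,0,0,0,0],[0.1,-4,0,0,0,0,0]]]'
python3 - <<'E'
from h import *
env.get_image("top")
for t in("box","handle_gap"):
  for d in env.find_in("top",t)[:3]:print(t,round(d["score"],2),np.round(d["at"],3))
shift()
E
```

```text
time_s: 7.8
ee_pos: [0.5495, 0.0799, 0.0214]
tcp_rot: [[0.115, 0.993, 0.0], [0.993, -0.115, -0.0], [-0.0, 0.0, -1.0]]
wrist_force: [-0.1, 0.1, -1.1]
gripper_width: 0.0275
finger_force: 30.0
time_s: 8.43
ee_pos: [0.5447, 0.0397, 0.0216]
tcp_rot: [[0.116, 0.993, 0.0], [0.993, -0.116, 0.001], [0.001, 0.0, -1.0]]
wrist_force: [1.0, 4.0, -1.5]
gripper_width: 0.0279
finger_force: 30.0
box 0.89 [0.576 0.348 0.061]
handle_gap 0.79 [0.217 0.357 0.063]
handle_gap 0.59 [0.574 0.345 0.058]
yaw x 83.34 t 8.575
```

```bash
python3 -m creep '[[[0.1,-1.5,0,0,0,0,0],[0.1,-3.5,0,0,0,0,0],[0.1,-5.5,0,0,0,0,0],[0.1,-7.5,0,0,0,0,0],[0.1,-9.5,0,0,0,0,0],[0.1,-11.5,0,0,0,0,0],[0.1,-13.5,0,0,0,0,0],[0.1,-15.5,0,0,0,0,0],[0.1,-17.5,0,0,0,0,0],[0.1,-19.5,0,0,0,0,0],[0.1,-21.5,0,0,0,0,0],[0.1,-23.5,0,0,0,0,0],[0.1,-25.5,0,0,0,0,0],[0.1,-27.5,0,0,0,0,0],[0.1,-29.5,0,0,0,0,0],[0.1,-31,0,0,0,0,0],[0.1,-32,0,0,0,0,0],[0.1,-32.7,0,0,0,0,0],[0.1,-32.7,0,0,0,0,0]]]'
python3 - <<'E'
from h import *
t=env.get_image("top")[60:260,60:326]
cv2.imwrite("pics/drag.png",cv2.resize(t,None,fx=3,fy=3,interpolation=cv2.INTER_CUBIC)[:,:,::-1])
for q in("box",):
  for d in env.find_in("top",q)[:3]:print(q,round(d["score"],2),np.round(d["at"],3))
shift()
E
```

```text
time_s: 10.95
ee_pos: [0.5071, -0.2855, 0.0217]
tcp_rot: [[0.115, 0.993, 0.0], [0.993, -0.115, -0.002], [-0.001, 0.0, -1.0]]
wrist_force: [0.5, 0.6, -1.4]
gripper_width: 0.0275
finger_force: 30.0
box 0.63 [0.544 0.025 0.064]
box 0.59 [0.215 0.357 0.063]
yaw x 83.39 t 11.05
```

View pics/drag.png

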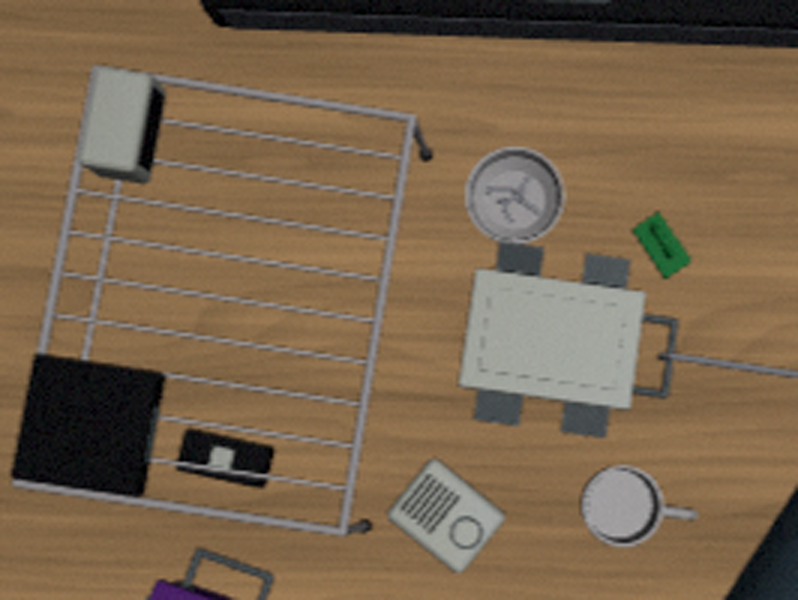

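The box is out and upright. Its back edge is at crop x 460-475 and the rack's front wire at x ≈ 385, so there is about 70 mm of clearance. All four flaps stick out: the right-hand ones at (520,258) and (607,268), the left-hand ones at (498,405) and (585,418). The dish, at (515,195), is close to the back right flap. Next I unhook and lay the hook down.

```bash
python3 -m creep '[[[0.1,0.6,0,0,0,0,0],[0.1,0.8,0,-1,0,0,0],[0.1,0.8,0,-2.5,0,0,0],[0.1,0.8,0,-4,0,0,0],[0.1,0.8,0,-5,0,0,0],[0.1,-2,-0.1,-5,0,0,0],[0.1,-5,-0.2,-5,0,0,0],[0.1,-8,-0.3,-5,0,0,0],[0.1,-10.5,-0.4,-4,0,0,0],[0.1,-11.6,-0.4,-2.5,0,0,0],[0.1,-11.6,-0.4,-1,0,0,0],[0.1,-11.6,-0.4,0.5,0,0,0],[0.1,-11.6,-0.4,1.2,0,0,0],[0.1,-11.6,-0.4,1.45,0,0,0],[0.1,-11.6,-0.4,1.45,0,0,0],[0.1,-11.6,-0.4,1.45,0,0,0]]]'
python3 -m creep '[[[0.5,0,0,0,0,0,0],[0.5,0,0,0,0,0,0],[0.5,0,0,0,0,0,0],[0.5,0,0,-1,0,0,0],[0.5,0,0,-4,0,0,0],[0.3,0,0,-8,0,0,0],[0,0,0,-13,0,0,0],[0,0,0,-14,0,0,0]]]'
python3 - <<'E'
from h import *
t=env.get_image("top")[120:220,195:395]; cv2.imwrite("pics/box.png",np.vstack([cv2.resize(t,None,fx=4,fy=4,interpolation=cv2.INTER_CUBIC)[:,:,::-1],cv2.resize(env.get_image("side")[150:250,190:390],None,fx=2,fy=2)[:,:,::-1].repeat(2,1)[:,:800]]))
shift()
E
```

```text
time_s: 13.05
ee_pos: [0.49, -0.3997, 0.0074]
tcp_rot: [[0.115, 0.993, 0.001], [0.993, -0.115, -0.001], [-0.001, 0.001, -1.0]]
wrist_force: [0.7, 0.2, -1.6]
gripper_width: 0.0279
finger_force: 30.0
time_s: 14.05
ee_pos: [0.4914, -0.4014, 0.1523]
tcp_rot: [[0.115, 0.993, 0.006], [0.993, -0.115, -0.006], [-0.006, 0.006, -1.0]]
wrist_force: [1.0, 0.1, 0.0]
gripper_width: 0.0202
finger_force: 0.0
yaw x 83.37 t 14.15
```

View pics/box.png

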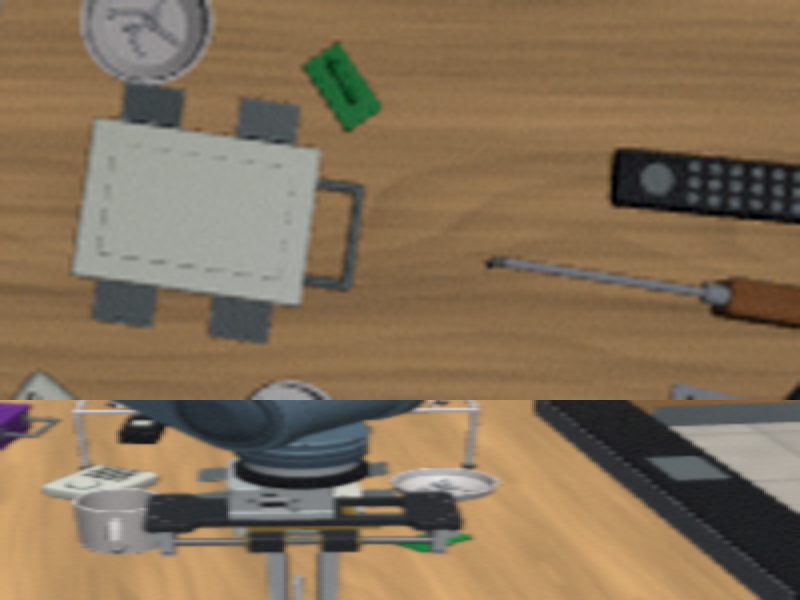

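The hook lies flat, with its tip at crop (493,263), well clear of the box handle at (355,240). The box's lid corners are at (97,120), (320,150), (302,303) and (73,275). Now I work out the clip positions.

```bash
cat > clips.py <<'E'
from h import *
def pose(px):  # lid corners as px: back-right, front-right, front-left, back-left (box own)
    P=[ray("top",*q,.063) for q in px]; c=np.mean(P,0)
    d=(P[0]+P[3]-P[1]-P[2]); return c[:2],np.arctan2(d[1],d[0])
def W(c,th,x,y,z): return (c[0]+np.cos(th)*x-np.sin(th)*y, c[1]+np.sin(th)*x+np.cos(th)*y, z)
E
python3 - <<'E'
from clips import *
A=lambda u,v:((u+.5)/4-.5+195,(v+.5)/4-.5+120)
c,th=pose([A(97,120),A(320,150),A(302,303),A(73,275)])
print("centre",np.round(c,4),"yaw",np.degrees(th)); np.save("box.npy",np.r_[c,th])
inv=lambda u,v,z:np.round(np.array([[np.cos(th),np.sin(th)],[-np.sin(th),np.cos(th)]])@(ray("top",*A(u,v),z)[:2]-c),4)
for n,q in dict(BR=[(127,83),(184,90)],FR=[(242,97),(299,105)],BL=[(94,317),(152,327)],FL=[(210,333),(268,342)]).items():
  print(n,[inv(*a,.06) for a in q])
print("dish",inv(148,85,.028),"wallhook",inv(348,130,.003),"handlebar",inv(352,240,.038))
for n,x,y in(("FL",-.042,.078),("BL",.042,.078),("FR",-.042,-.078),("BR",.042,-.078)):shift(tuple(np.round(W(c,th,x,y,.1),4)))
E
```

```text
centre [0.5443 0.0251] yaw 84.231327612233
BR [array([ 0.0631, -0.0868]), array([ 0.0215, -0.087 ])]
FR [array([-0.0208, -0.0874]), array([-0.0625, -0.087 ])]
BL [array([0.0642, 0.0843]), array([0.0222, 0.0862])]
FL [array([-0.0195,  0.0852]), array([-0.0614,  0.0864])]
dish [ 0.0497 -0.0934] wallhook [-0.1042 -0.0836] handlebar [-0.1143  0.0034]
(np.float64(0.4625), np.float64(-0.0089), np.float64(0.1)) -> [38.54, -7.27, 4.77]
yaw x 83.37 t 14.15
(np.float64(0.4709), np.float64(0.0747), np.float64(0.1)) -> [46.94, -7.4, 4.75]
yaw x 83.37 t 14.15
(np.float64(0.6177), np.float64(-0.0246), np.float64(0.1)) -> [38.77, 8.32, 4.8]
yaw x 83.37 t 14.15
(np.float64(0.6261), np.float64(0.059), np.float64(0.1)) -> [47.17, 8.19, 4.79]
yaw x 83.37 t 14.15
```

```bash
python3 -m creep '[[[0,3,-0.5,1,0,0,0],[0,7.5,-1.4,2,0,0,0],[0,12,-2.3,3,0,0,0],[0,16.5,-3.1,4,0,0,0],[0,21,-4,4.5,0,0,0],[0,25.5,-4.8,4.5,0,0,0],[0,30,-5.7,4.5,0,0,0],[0,34,-6.4,4.5,0,0,0],[0,37,-7,4.5,0,0,0],[0,38.5,-7.3,4.5,0,0,0],[0,38.5,-7.3,4.5,0,0,0],[0,38.5,-7.3,4.5,0,0,0]]]'
python3 - <<'E'
from clips import *
b=np.load("box.npy");c,th=b[:2],b[2]
for y,z in((.0785,.1),(.0785,.025),(.072,.025)):shift(tuple(np.round(W(c,th,-.042,y,z),4)))
E
```

```text
time_s: 15.65
ee_pos: [0.4616, -0.0092, 0.1016]
tcp_rot: [[0.116, 0.993, -0.001], [0.993, -0.116, -0.0], [-0.0, -0.001, -1.0]]
wrist_force: [-0.1, 0.7, 0.6]
gripper_width: 0.0004
finger_force: 0.0
(np.float64(0.462), np.float64(-0.0088), np.float64(0.1)) -> [0.05, 0.04, 0.16]
yaw x 83.32 t 15.65
(np.float64(0.462), np.float64(-0.0088), np.float64(0.025)) -> [0.05, 0.04, 7.66]
yaw x 83.32 t 15.65
(np.float64(0.4684), np.float64(-0.0095), np.float64(0.025)) -> [0.06, 0.69, 7.66]
yaw x 83.32 t 15.65
```

```bash
python3 -m creep '[[[0,0,0,1.5,0,0,0],[0,0,0,3,0,0,0],[0,0,0,4,0,0,0],[0,0,0,5,0,0,0],[0,0,0,6,0,0,0],[0,0,0,7,0,0,0],[0,0,0,7.7,0,0,0],[0,0,0,7.7,0,0,0]]]'
python3 -m creep '[[[0,0,0.2,0,0,0,0],[0,0,0.35,0,0,0,0],[0,0,0.5,0,0,0,0],[0,0,0.5,0,0,0,0]]]'
python3 -m creep '[[[0,0,0.1,0,0,0,0],[0,0,0.2,0,0,0,0],[0,0,0.2,0,0,0,0]]]'
```

```text
time_s: 16.65
ee_pos: [0.4611, -0.0084, 0.0242]
tcp_rot: [[0.115, 0.993, -0.001], [0.993, -0.115, 0.0], [0.0, -0.001, -1.0]]
wrist_force: [-0.2, 0.2, 0.9]
gripper_width: 0.0004
finger_force: 0.0
time_s: 17.15
ee_pos: [0.4657, -0.0092, 0.0249]
tcp_rot: [[0.115, 0.993, -0.002], [0.993, -0.115, -0.0], [-0.0, -0.002, -1.0]]
wrist_force: [-5.3, -0.6, 2.1]
gripper_width: 0.0003
finger_force: 2.5
time_s: 17.52
ee_pos: [0.4677, -0.0094, 0.0249]
tcp_rot: [[0.115, 0.993, -0.002], [0.993, -0.115, -0.0], [-0.0, -0.002, -1.0]]
wrist_force: [-4.5, -1.1, 1.7]
gripper_width: 0.0004
finger_force: 2.4
```

```bash
python3 -m creep '[[[0,0,-0.6,0,0,0,0],[0,0,-0.8,-2,0,0,0],[0,0,-0.8,-5,0,0,0],[0,0,-0.8,-7.5,0,0,0],[0,3,-0.7,-7.5,0,0,0],[0,6.5,-0.7,-7.5,0,0,0],[0,8.4,-0.65,-7.5,0,0,0],[0,8.4,-0.65,-7.5,0,0,0],[0,8.4,-0.65,-6,0,0,0],[0,8.4,-0.65,-5,0,0,0],[0,8.4,-0.65,-4,0,0,0],[0,8.4,-0.65,-3,0,0,0],[0,8.4,-0.65,-2,0,0,0],[0,8.4,-0.65,-1,0,0,0],[0,8.4,-0.65,0,0,0,0],[0,8.4,-0.65,0,0,0,0]]]'
python3 -m creep '[[[0,0,0.2,0,0,0,0],[0,0,0.4,0,0,0,0],[0,0,0.6,0,0,0,0],[0,0,0.6,0,0,0,0]]]'
```

```text
time_s: 19.52
ee_pos: [0.4709, 0.075, 0.0238]
tcp_rot: [[0.115, 0.993, -0.002], [0.993, -0.115, 0.0], [-0.0, -0.002, -1.0]]
wrist_force: [0.5, -0.5, 1.2]
gripper_width: 0.0003
finger_force: 0.0
time_s: 20.02
ee_pos: [0.4767, 0.0746, 0.025]
tcp_rot: [[0.115, 0.993, -0.003], [0.993, -0.115, 0.001], [0.0, -0.003, -1.0]]
wrist_force: [-5.3, 0.9, 3.4]
gripper_width: 0.0002
finger_force: 2.8
```

```bash
python3 -m creep '[[[0,0,-0.6,0,0,0,0],[0,0,-0.9,-2,0,0,0],[0,0,-0.9,-5,0,0,0],[0,0,-0.5,-8,0,0,0],[0,0,2,-8,0,0,0],[0,-0.5,6,-8,0,0,0],[0,-1,10,-8,0,0,0],[0,-1,13.5,-8,0,0,0],[0,-1,15.3,-8,0,0,0],[0,-1,15.3,-8,0,0,0],[0,-1,15.3,-6.5,0,0,0],[0,-1,15.3,-5,0,0,0],[0,-1,15.3,-4,0,0,0],[0,-1,15.3,-3,0,0,0],[0,-1,15.3,-2,0,0,0],[0,-1,15.3,-1.2,0,0,0],[0,-1,15.3,-0.8,0,0,0],[0,-1,15.3,-0.8,0,0,0]]]'
python3 -m creep '[[[0,0,-0.2,0,0,0,0],[0,0,-0.4,0,0,0,0],[0,0,-0.6,0,0,0,0],[0,0,-0.6,0,0,0,0]]]'
```

```text
time_s: 22.28
ee_pos: [0.6282, 0.0466, 0.0325]
tcp_rot: [[0.115, 0.993, -0.001], [0.993, -0.115, 0.0], [0.0, -0.001, -1.0]]
wrist_force: [-0.5, -0.7, -0.3]
gripper_width: 0.0005
finger_force: 0.0
time_s: 22.78
ee_pos: [0.6227, 0.0474, 0.0332]
tcp_rot: [[0.116, 0.993, 0.001], [0.993, -0.116, 0.0], [0.0, 0.001, -1.0]]
wrist_force: [1.7, 0.7, -0.2]
gripper_width: 0.0006
finger_force: 1.1
```

```bash
python3 -m creep '[[[0,0,-0.15,0,0,0,0],[0,0,-0.3,0,0,0,0],[0,0,-0.3,0,0,0,0]]]'
python3 -m creep '[[[0,0,0.6,0,0,0,0],[0,0,0.7,-3,0,0,0],[0,0,0.7,-7,0,0,0],[0,-3,0.7,-7,0,0,0],[0,-6.5,0.7,-7,0,0,0],[0,-7.2,0.7,-7,0,0,0],[0,-7.2,0.7,-7,0,0,0],[0,-7.2,0.7,-5,0,0,0],[0,-7.2,0.7,-4,0,0,0],[0,-7.2,0.7,-3,0,0,0],[0,-7.2,0.7,-2,0,0,0],[0,-7.2,0.7,-1,0,0,0],[0,-7.2,0.7,0,0,0,0],[0,-7.2,0.7,0.7,0,0,0],[0,-7.2,0.7,0.7,0,0,0]]]'
python3 -m creep '[[[0,0,-0.2,0,0,0,0],[0,0,-0.4,0,0,0,0],[0,0,-0.6,0,0,0,0],[0,0,-0.8,0,0,0,0],[0,0,-0.8,0,0,0,0]]]'
```

```text
time_s: 23.15
ee_pos: [0.6197, 0.0477, 0.0332]
tcp_rot: [[0.115, 0.993, 0.0], [0.993, -0.115, 0.0], [0.0, 0.0, -1.0]]
wrist_force: [2.5, 0.2, -0.3]
gripper_width: 0.0004
finger_force: 1.4
time_s: 25.02
ee_pos: [0.6176, -0.0246, 0.025]
tcp_rot: [[0.116, 0.993, -0.002], [0.993, -0.116, 0.0], [0.0, -0.002, -1.0]]
wrist_force: [0.5, 0.5, 0.6]
gripper_width: 0.0006
finger_force: 0.0
time_s: 25.65
ee_pos: [0.6105, -0.024, 0.0263]
tcp_rot: [[0.115, 0.993, 0.001], [0.993, -0.115, -0.0], [-0.0, 0.001, -1.0]]
wrist_force: [2.2, -1.9, 0.0]
gripper_width: 0.0004
finger_force: 0.9
```

```bash
python3 -m creep '[[[0,0,-0.15,0,0,0,0],[0,0,-0.2,0,0,0,0],[0,0,0.6,0,0,0,0],[0,0,0.8,-3,0,0,0],[0,0,0.8,-7,0,0,0],[0,-2,0.8,-11,0,0,0],[0,-6,0.8,-13,0,0,0],[0,-11,0.8,-13,0,0,0],[0,-16,0.8,-13,0,0,0],[0,-21,0.8,-13,0,0,0],[0,-25,0.8,-13,0,0,0],[0,-28,0.8,-13,0,0,0],[0,-28,0.8,-13,0,0,0]]]'
python3 - <<'E'
from h import *
t=env.get_image("top")[115:215,195:300]; s=env.get_image("side")[150:240,215:315]
cv2.imwrite("pics/after.png",np.vstack([cv2.resize(t,(420,400),interpolation=cv2.INTER_CUBIC),np.zeros((0,420,3),np.uint8)])[:,:,::-1])
c=np.zeros((500,800,3),np.uint8);c[:400,:420]=cv2.resize(t,(420,400),interpolation=cv2.INTER_CUBIC);c[:342,420:]=cv2.resize(s,(380,342),interpolation=cv2.INTER_CUBIC)
cv2.imwrite("pics/after.png",c[:,:,::-1]); shift()
E
```

```text
time_s: 27.28
ee_pos: [0.5853, -0.3041, 0.1553]
tcp_rot: [[0.118, 0.993, -0.001], [0.993, -0.118, 0.002], [0.001, -0.002, -1.0]]
wrist_force: [0.2, 0.6, -0.2]
gripper_width: 0.0004
finger_force: 0.0
yaw x 83.37 t 27.375
```

View pics/after.png

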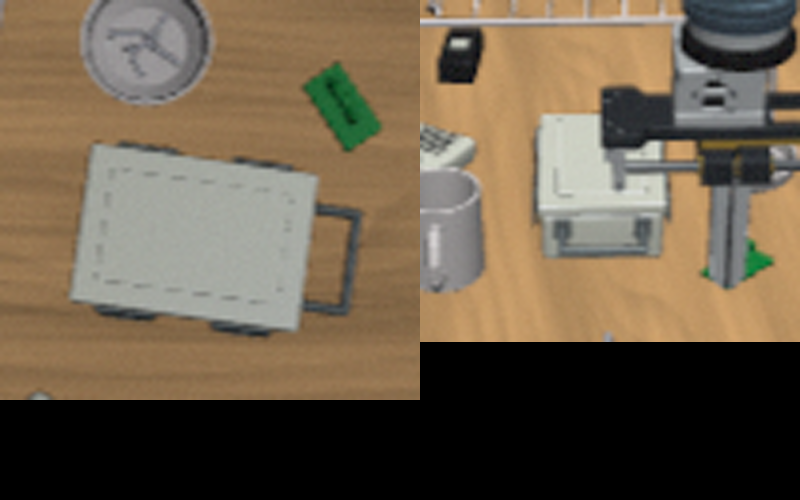

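All four flaps now hang along the sides: right-hand ones at (150,150) and (263,165), left-hand ones at (125,313) and (240,328). The dish and the wall hook have not moved. I'll measure how flat each flap lies.

Run:
```python
from clips import *
A=lambda u,v:((u+.5)/4-.5+195,(v+.5)/4-.5+115)
c,th=pose([A(95,144),A(318,176),A(298,330),A(71,299)])
print(np.round(c,4),np.degrees(th)); np.save("box.npy",np.r_[c,th])
im=env.get_image("top").astype(np.float32).mean(2)
for s in(1,-1):
  # predicted projected |y| offsets as seen on the z=.063 plane
  ys=np.arange(.052,.082,.001)
  for n,x in(("F",-.042),("B",.042),("none",0)):
    v=[]
    for y in ys:
      pts=np.array([proj("top",W(c,th,x+dx,s*y,.063)) for dx in np.linspace(-.015,.015,13)],np.float32)
      if n=="none": pts=np.array([proj("top",W(c,th,x+dx,s*y,.063)) for dx in np.linspace(-.012,.012,13)],np.float32)
      v.append(int(cv2.remap(im,pts[None,:,0],pts[None,:,1],cv2.INTER_LINEAR).mean()))
    print("L" if s>0 else "R",n,v)
  for a in(0,10,20):
    r=np.radians(a); P=W(c,th,0,s*(.0595+.028*np.sin(r)+.0015),.056-.028*np.cos(r)); u=proj("top",P)
    q=ray("top",*u,.063)[:2]-c; print(a,"edge seen at mm",round(1000*s*(-np.sin(th)*q[0]+np.cos(th)*q[1]),1))
```

```text
[0.5404 0.0268] 83.56755796822442
L F [167, 167, 164, 152, 133, 111, 95, 84, 75, 63, 52, 51, 62, 76, 88, 95, 99, 101, 104, 106, 109, 111, 112, 113, 114, 114, 113, 113, 113, 114, 115]
L B [164, 164, 162, 152, 134, 112, 95, 85, 76, 65, 53, 50, 60, 74, 85, 91, 95, 97, 98, 99, 101, 102, 103, 103, 103, 103, 103, 104, 105, 107, 109]
L none [166, 165, 163, 152, 135, 116, 104, 99, 100, 102, 103, 103, 102, 101, 100, 100, 100, 101, 101, 100, 100, 100, 101, 103, 106, 109, 111, 113, 114, 114, 113]
0 edge seen at mm 63.0
10 edge seen at mm 67.7
20 edge seen at mm 72.2
R F [165, 164, 161, 153, 138, 116, 97, 84, 81, 84, 90, 99, 106, 110, 110, 109, 109, 109, 109, 110, 111, 111, 112, 113, 113, 113, 112, 111, 111, 112, 113]
R B [162, 161, 158, 151, 138, 119, 99, 86, 83, 88, 95, 103, 109, 113, 115, 115, 115, 115, 116, 116, 117, 117, 117, 117, 117, 118, 119, 119, 119, 118, 117]Traceback (most recent call last):
  File "<stdin>", line 12, in <module>
  File "h.py", line 7, in proj
    p=env.camera_params(n); f=192/np.tan(np.radians(p["fov_y"]/2))
ValueError: time passes only in moves, steps and waits
```

Run:
```python
from clips import *
b=np.load("box.npy");c,th=b[:2],b[2]
for x,y in((-.042,-.081),(-.042,-.0725),(.034,-.081),(.034,-.0725),(.042,.081),(.042,.0725),(-.042,.081),(-.042,.0725)):shift(tuple(np.round(W(c,th,x,y,.010),4).tolist()))
```

```text
(0.6162, -0.024, 0.01) -> [27.9, -0.16, 14.58]
yaw x 83.41 t 27.425
(0.6078, -0.0231, 0.01) -> [27.89, -1.0, 14.58]
yaw x 83.41 t 27.425
(0.6247, 0.0515, 0.01) -> [35.5, -0.18, 14.59]
yaw x 83.41 t 27.425
(0.6163, 0.0524, 0.01) -> [35.49, -1.02, 14.59]
yaw x 83.41 t 27.425
(0.4647, 0.0776, 0.01) -> [36.25, -16.37, 14.61]
yaw x 83.41 t 27.425
(0.4731, 0.0766, 0.01) -> [36.25, -15.53, 14.61]
yaw x 83.41 t 27.425
(0.4552, -0.0059, 0.01) -> [27.85, -16.36, 14.6]
yaw x 83.41 t 27.425
(0.4637, -0.0068, 0.01) -> [27.86, -15.5, 14.6]
yaw x 83.41 t 27.425
```

```bash
python3 -m creep '[[[0,4,-0.1,0,0,0,0],[0,9,-0.1,0,0,0,0],[0,14,-0.1,0,0,0,0],[0,19,-0.1,0,0,0,0],[0,24,-0.1,1,0,0,0],[0,27,-0.1,3,0,0,0],[0,27.9,-0.1,6,0,0,0],[0,27.9,-0.1,9,0,0,0],[0,27.9,-0.1,12,0,0,0],[0,27.9,-0.1,14.4,0,0,0],[0,27.9,-0.1,14.6,0,0,0],[0,27.9,-0.1,14.6,0,0,0]]]'
python3 -m creep '[[[0,0,-0.3,0,0,0,0],[0,0,-0.6,0,0,0,0],[0,0,-0.8,0,0,0,0],[0,0,-1,0,0,0,0],[0,0,-1,0,0,0,0]]]'
python3 -m creep '[[[0,0,0.8,0,0,0,0],[0,0,0.9,-3,0,0,0],[0,0,0.9,-7,0,0,0],[0,3,0.9,-8,0,0,0],[0,6.5,0.9,-8,0,0,0],[0,7.6,0.9,-8,0,0,0],[0,7.6,0.9,-5,0,0,0],[0,7.6,0.9,-2,0,0,0],[0,7.6,0.9,0,0,0,0],[0,7.6,0.9,0,0,0,0]]]'
python3 -m creep '[[[0,0,-0.3,0,0,0,0],[0,0,-0.6,0,0,0,0],[0,0,-0.8,0,0,0,0],[0,0,-1,0,0,0,0],[0,0,-1,0,0,0,0]]]'
```

```text
time_s: 28.92
ee_pos: [0.6175, -0.0249, 0.0108]
tcp_rot: [[0.115, 0.993, 0.001], [0.993, -0.115, -0.0], [0.0, 0.001, -1.0]]
wrist_force: [-0.2, 0.4, 0.3]
gripper_width: 0.0004
finger_force: 0.0
time_s: 29.55
ee_pos: [0.6077, -0.0248, 0.0104]
tcp_rot: [[0.116, 0.993, 0.001], [0.993, -0.116, -0.001], [-0.0, 0.001, -1.0]]
wrist_force: [1.5, -1.0, 0.9]
gripper_width: 0.0008
finger_force: 0.9
time_s: 30.8
ee_pos: [0.6234, 0.0498, 0.0079]
tcp_rot: [[0.116, 0.993, -0.004], [0.993, -0.116, 0.0], [-0.0, -0.004, -1.0]]
wrist_force: [-0.3, 0.4, 0.8]
gripper_width: 0.0004
finger_force: 0.0
time_s: 31.42
ee_pos: [0.6159, 0.0512, 0.0108]
tcp_rot: [[0.116, 0.993, 0.002], [0.993, -0.116, 0.0], [0.0, 0.002, -1.0]]
wrist_force: [2.2, 0.5, 2.3]
gripper_width: -0.0001
finger_force: 1.1
```

```bash
python3 -m creep '[[[0,0,-0.1,0,0,0,0],[0,0,-0.2,0,0,0,0],[0,0,-0.2,0,0,0,0]]]'
python3 -m creep '[[[0,0,0.8,0,0,0,0],[0,0,0.9,-3,0,0,0],[0,0,0.9,-7,0,0,0],[0,0,0,-9,0,0,0],[0,0.2,-4,-9,0,0,0],[0,0.5,-8.5,-9,0,0,0],[0,0.8,-13,-9,0,0,0],[0,0.8,-15.2,-9,0,0,0],[0,0.8,-15.2,-8.5,0,0,0],[0,0.8,-15.2,-6,0,0,0],[0,0.8,-15.2,-3,0,0,0],[0,0.8,-15.2,0,0,0,0],[0,0.8,-15.2,0,0,0,0]]]'
python3 -m creep '[[[0,0,0.3,0,0,0,0],[0,0,0.6,0,0,0,0],[0,0,0.8,0,0,0,0],[0,0,1,0,0,0,0],[0,0,1,0,0,0,0]]]'
python3 -m creep '[[[0,0,-0.8,0,0,0,0],[0,0,-0.9,-3,0,0,0],[0,0,-0.9,-7,0,0,0],[0,-3,-0.9,-8,0,0,0],[0,-7,-0.9,-8,0,0,0],[0,-8.4,-0.9,-8,0,0,0],[0,-8.4,-0.9,-5,0,0,0],[0,-8.4,-0.9,-2,0,0,0],[0,-8.4,-0.9,0,0,0,0],[0,-8.4,-0.9,0,0,0,0]]]'
python3 -m creep '[[[0,0,0.3,0,0,0,0],[0,0,0.6,0,0,0,0],[0,0,0.8,0,0,0,0],[0,0,1,0,0,0,0],[0,0,1,0,0,0,0]]]'
```

```text
time_s: 31.8
ee_pos: [0.6141, 0.0514, 0.0108]
tcp_rot: [[0.115, 0.993, 0.003], [0.993, -0.115, -0.0], [0.0, 0.003, -1.0]]
wrist_force: [4.2, 0.7, 3.1]
gripper_width: 0.0005
finger_force: 2.4
time_s: 33.42
ee_pos: [0.4612, 0.0768, 0.0075]
tcp_rot: [[0.116, 0.993, -0.007], [0.993, -0.116, 0.0], [-0.0, -0.007, -1.0]]
wrist_force: [-0.0, -0.9, -0.3]
gripper_width: 0.0005
finger_force: 0.0
time_s: 34.05
ee_pos: [0.4728, 0.076, 0.0105]
tcp_rot: [[0.115, 0.993, -0.0], [0.993, -0.115, 0.0], [0.0, -0.0, -1.0]]
wrist_force: [-4.4, 2.3, 3.8]
gripper_width: 0.0005
finger_force: 2.5
time_s: 35.3
ee_pos: [0.4529, -0.006, 0.0086]
tcp_rot: [[0.115, 0.993, -0.003], [0.993, -0.115, 0.001], [0.001, -0.003, -1.0]]
wrist_force: [-0.8, -0.0, -0.2]
gripper_width: 0.0005
finger_force: 0.0
time_s: 35.92
ee_pos: [0.4633, -0.0079, 0.0101]
tcp_rot: [[0.115, 0.993, -0.002], [0.993, -0.115, -0.0], [-0.0, -0.002, -1.0]]
wrist_force: [-4.3, -1.9, 2.8]
gripper_width: 0.0005
finger_force: 2.4
```

```bash
python3 -m creep '[[[0,0,-0.8,0,0,0,0],[0,0,-0.9,-3,0,0,0],[0,0,-0.9,-7,0,0,0],[0,-3,-0.9,-12,0,0,0],[0,-7,-3,-14,0,0,0],[0,-12,-5,-14,0,0,0],[0,-17,-7,-14,0,0,0],[0,-22,-8,-14,0,0,0],[0,-27,-8,-14,0,0,0],[0,-32,-8,-14,0,0,0],[0,-32,-8,-14,0,0,0]]]'
python3 - <<'E'
from h import *
T=env.get_image("top");t=T[70:250,190:410]; s=env.get_image("side")[140:290,200:320]
c=np.zeros((600,800,3),np.uint8);c[:360,:440]=cv2.resize(t,(440,360),interpolation=cv2.INTER_CUBIC);c[:450,440:]=cv2.resize(s,(360,450),interpolation=cv2.INTER_CUBIC)
c[360:600,:440]=cv2.resize(T[140:205,205:324],(440,240),interpolation=cv2.INTER_CUBIC)
cv2.imwrite("pics/final.png",c[:,:,::-1]); shift()
E
```

```text
time_s: 37.3
ee_pos: [0.3472, -0.319, 0.1505]
tcp_rot: [[0.119, 0.993, 0.001], [0.993, -0.119, -0.001], [-0.001, 0.001, -1.0]]
wrist_force: [-0.3, 0.7, -0.2]
gripper_width: 0.0002
finger_force: 0.0
yaw x 83.33 t 37.4
```

View pics/final.png

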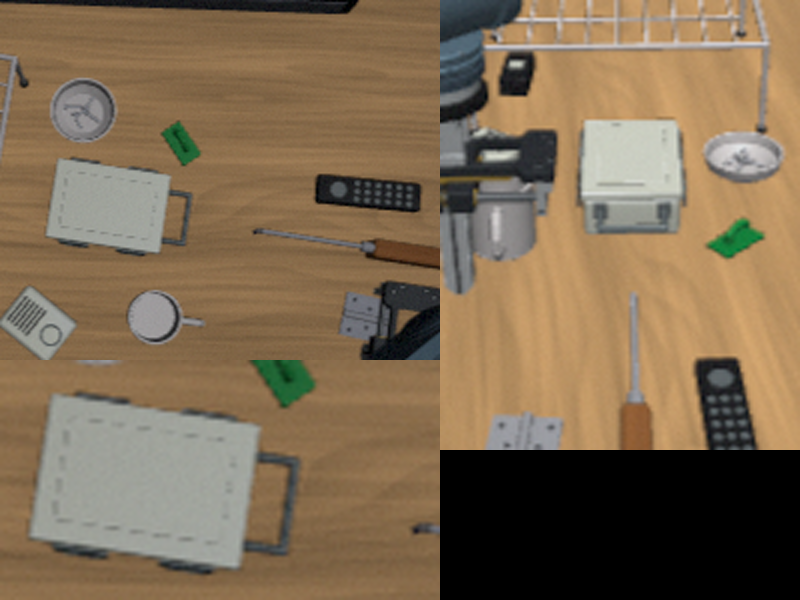

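The box stands upright at (108,205), clear of the rack, and only thin, even slivers of the four clips show along its sides. The hook lies flat, with its tip at (257,232), and the bystanders are where they were. I'm handing it in.

```bash
python3 -c "
from cell import env
print(env.finish_job())"
```

```text
the job is handed in; nothing more can be done
None
```

The job is handed in at about 37 s: the box was dragged out with the hook and stands upright clear of the rack, the hook lies flat away from it, all four clips look folded flat in the last picture, and the bystanders appear undisturbed; no verdict was returned.

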